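# Sweep weld washers through the counting gate

## Robot

A 6-joint arm with a two-finger parallel gripper is mounted at the origin on the work surface. World frame = base frame: x ahead of the robot, y to its left, z up, the work surface at z = 0. Lengths are in m, angles in rad, forces in N, time in s.
With the tool pointing down it reaches from about 0.275 to 0.875 m from the base axis. Payload 12.5 kg.
Tool frame: the origin (TCP) lies on the centre line of the jaws, within the pads' length; the fingertips stand r.finger_overhang ahead of it and the grasp point (between the pads) lies 3 mm ahead of it (r.finger_overhang is the distance from the TCP to the fingertips, in m); z points along the fingers, y is the direction in which the jaws open and shut (so a half turn about z gives the same grasp; the last joint's range is limited). The gripper opens to 85 mm and grips with 20 to 120 N. Pads are 22 mm wide; open, the fingers measure 114 mm over their backs; the gripper's body (76 mm by 85 mm) begins 54 mm behind the grasp point. The pads swing forward as they close: fully open they stand 13 mm farther back than shut.
Start: joints at [1.025, 0.351, 1.652, -0, 1.139, -0.085], TCP at [0.245, 0.493, 0.253] pointing down, gripper open.
Joint ranges: [-2.75, 2.75], [-0.79, 2.1], [0.01, 2.65], [-1.57, 4.71], [0.07, 3.14], [-2.87, 2.87]. Speed limits (rad/s): [2.22, 2.22, 2.79, 3.14, 3.14, 3.14].

## Interface

Orientations are given as a unit quaternion [x, y, z, w].
In Python, from cell import r, optics gives the robot as it stands. The module is installed in compiled form; this text tells all that it offers. Calls block until the motion is done:
- r.move_to(position, orientation): joint-space move of the TCP to a pose.
- r.move_linear(position, rot=None, vel=0.15): straight line of the TCP; rot=None keeps the orientation; vel is the mean speed in m/s.
- r.set_joints(angles): joint-space move.
- r.set_gripper(opening, squeeze=None): opening from 0.0 (shut) to 1.0 (fully open); squeeze is the grip in N (None keeps the last); returns when the fingers have stopped.
- r.sleep(seconds).
- r.inverse_kinematics(position, orientation): joint angles nearest the present ones, or None.
- optics.get_image(name): name is "scene" or "top" or "wrist"; returns a dict with "pixels" (480x640x3 uint8, red, green, blue), "depth" (480x640 float32, m along the optical axis (not along the pixel's ray), 0 where there is no reading), "fx", "fy", "cx", "cy" (pixels), "camera_from_world" (4x4, takes a point from world to camera coordinates); the wrist camera has in their place "mount" (4x4, takes a point from camera to tool coordinates, whose origin is the TCP and whose axes are the flange's). Camera axes: x right, y down, z forward; pixel columns grow to the right and rows downward; lengths in m; the calibration is good to about 2 mm. A picture is of the moment at which its call begins: read the wrist's pose just before it.
A pose or a line that the arm cannot do raises r.PlanningError and nothing moves.
- r.hand_in(): hands the job in, once; it reports no verdict.
Readings, each from a call of its own:
- r.current_t(): time.
- r.current_q(): joint angles.
- r.current_qvel(): joint speeds.
- r.current_effort(): joint torques, N m.
- r.current_tool_pos(): TCP position.
- r.current_ee_rot(): TCP orientation.
- r.current_contact_force(): force on the tool from outside, world axes, zero at the start.
- r.current_torque(): the same for the moment, N m.
- r.current_opening(): opening from 0.0 (shut) to 1.0 (fully open).
Only numpy, scipy, OpenCV 4.12 (cv2) and the standard library are available. Lean on these libraries where they do the work, as an engineer would, in place of code of your own. Each camera call takes 0.05 s, during which the arm holds its last target. There are 200 camera calls.

## Task

With the fingertips, sweep the three thick steel washers across the blue sorting tray and through the narrow gate into the slot behind it, one at a time, in any order. Slide them only: do not lift or carry anything, leave the brass nut standing on the tray's deck, and do not disturb the jar, hammer and red magnet on the table. Finish with all three washers lying still down in the slot and the hand clear.

Things in the scene. Friction and masses are not known exactly. Their poses are not given: they have to be found in the camera images.
- tray: Fixed blue tray. Origin: under its centre, on the table. x runs across; y points along the sweep, from deck to gate and slot (world +y turned by up to 0.45 rad). Flat deck 70 mm above the origin, x -150 to 150 mm, y -135 to 65 mm. 6 mm aluminium rims round it stand 20 mm above the deck. The fence at y = 65 to 71 mm has a 56 mm wide gate (x -28 to 28 mm) with yellow tops beside it.
- gate (a point): Middle of the gate, at deck level (tray x = 0, y = 65 mm); axes as the tray's. Exactly here the deck ends in a lip and drops into the slot: 56 mm wide, from y = 65 to 121 mm of the tray, open above, its black floor 64 mm below the deck; walls around it rise 20 mm above deck level.
- washer1: Thick steel washer lying flat on the deck: disc 36 mm in diameter, 9 mm thick, with a dark centre mark (looks like a bore), about 60 g. Origin: its centre, 4.5 mm above the deck; z along its axis. The three washers are alike. It slides when pushed and tips over the lip into the slot.
- washer2: Thick steel washer lying flat on the deck: disc 36 mm in diameter, 9 mm thick, with a dark centre mark (looks like a bore), about 60 g. Origin: its centre, 4.5 mm above the deck; z along its axis. The three washers are alike. It slides when pushed and tips over the lip into the slot.
- washer3: Thick steel washer lying flat on the deck: disc 36 mm in diameter, 9 mm thick, with a dark centre mark (looks like a bore), about 60 g. Origin: its centre, 4.5 mm above the deck; z along its axis. The three washers are alike. It slides when pushed and tips over the lip into the slot.
- nut: Brass hexagon nut standing on the deck among the washers, in any of the four places: 30 mm across flats, 22 mm high, about 90 g, loose. Origin: centre of its underside. It stays on the deck (it may shift a little there).
- gel_jar: Bystander: closed jar with an orange lid, 70 mm in diameter, 75 mm high, on the table to the robot's left of the tray. Origin: centre of its underside.
- hammer: Bystander: hammer lying on the table to the robot's right of the tray, 260 mm long, 26 mm thick. Origin: on its underside, mid-length, handle to its -x.
- magnet: Bystander: red and steel triangular welding magnet lying on the table to the robot's left of the tray, about 95 x 75 mm, 20 mm high. Origin: on its underside, middle of its long red side.
Things that resemble listed ones, but are neither listed nor needed, are in the scene too. Leave any orange or purple look-alike of the washer2 alone.

How it is judged:
On the way, in this order (a step that is already met when the one before it is completed fails the run):
1. one washer is down in the slot (((y of washer1 in the frame of tray between 0.065 and 0.121 m and x of washer1 in the frame of tray between -0.028 and 0.028 m and z of washer1 in the frame of tray below 0.06 m) or (y of washer2 in the frame of tray between 0.065 and 0.121 m and x of washer2 in the frame of tray between -0.028 and 0.028 m and z of washer2 in the frame of tray below 0.06 m) or (y of washer3 in the frame of tray between 0.065 and 0.121 m and x of washer3 in the frame of tray between -0.028 and 0.028 m and z of washer3 in the frame of tray below 0.06 m))), for 0.2 s.
2. a second washer is down in the slot ((((y of washer1 in the frame of tray between 0.065 and 0.121 m and x of washer1 in the frame of tray between -0.028 and 0.028 m and z of washer1 in the frame of tray below 0.06 m) and (y of washer2 in the frame of tray between 0.065 and 0.121 m and x of washer2 in the frame of tray between -0.028 and 0.028 m and z of washer2 in the frame of tray below 0.06 m)) or ((y of washer1 in the frame of tray between 0.065 and 0.121 m and x of washer1 in the frame of tray between -0.028 and 0.028 m and z of washer1 in the frame of tray below 0.06 m) and (y of washer3 in the frame of tray between 0.065 and 0.121 m and x of washer3 in the frame of tray between -0.028 and 0.028 m and z of washer3 in the frame of tray below 0.06 m)) or ((y of washer2 in the frame of tray between 0.065 and 0.121 m and x of washer2 in the frame of tray between -0.028 and 0.028 m and z of washer2 in the frame of tray below 0.06 m) and (y of washer3 in the frame of tray between 0.065 and 0.121 m and x of washer3 in the frame of tray between -0.028 and 0.028 m and z of washer3 in the frame of tray below 0.06 m)))), for 0.2 s.
3. all three washers are down in the slot (y of washer1 in the frame of tray between 0.065 and 0.121 m and x of washer1 in the frame of tray between -0.028 and 0.028 m and z of each of washer1, washer2, washer3 in the frame of tray below 0.06 m and y of washer2 in the frame of tray between 0.065 and 0.121 m and x of washer2 in the frame of tray between -0.028 and 0.028 m and y of washer3 in the frame of tray between 0.065 and 0.121 m and x of washer3 in the frame of tray between -0.028 and 0.028 m), for 0.2 s.
At the end, for the whole second after the job is handed in: All three washers lie at rest in the slot, their centres within its walls and at least 10 mm below deck level, having gone in one after another; the nut stands upright on the deck; jar, hammer and magnet are within 15 mm of where they were (all of step 3 and y of nut in the frame of tray between -0.135 and 0.06 m and x of nut in the frame of tray between -0.15 and 0.15 m and angle between nut's own z axis and vertical below 0.2 rad and linear speed of each of washer1, washer2, washer3 below 0.02 m/s); the robot touches nothing.
It fails at once if a washer is lifted (centre more than 20 mm above the deck) (z of any of washer1, washer2, washer3 in the frame of tray above 0.09 m).
It fails at once if the nut is lifted more than 12 mm, or leaves the deck (z of nut in the frame of tray above 0.082 m or z of nut in the frame of tray below 0.064 m or y of nut in the frame of tray above 0.065 m).
It fails at once if the jar, hammer or magnet is disturbed (moved more than 15 mm) (distance of any of gel_jar, hammer, magnet from where it was at the start of the episode above 0.015 m).
It also fails if it takes over 59 s, if anything falls off the work surface, if the arm or the gripper's body presses on something with over 40 N, if the wrist force passes 120 N, or if a joint passes its speed limit or range.

## Working session

There is one attempt and no reset: what is moved stays moved. The work goes in short steps, each a Python script; the robot and the scene stay as the last script left them, time stands still between calls to the robot, and variables do not carry over. Pictures are saved under pics/ and viewed, about 8 in all and at most 12, crops included, and the job is handed in when it is done.

```bash
mkdir -p pics; cat > h.py <<'E'
import numpy as np, cv2
from cell import r, optics
def snap(n,f):
    d=optics.get_image(n); cv2.imwrite(f'pics/{f}.png',d['pixels'][:,:,::-1]); np.savez(f'pics/{f}.npz',**{k:v for k,v in d.items()}); return d
def world(d,u,v,z=None):
    "pixel -> world; by depth or on plane z"
    T=np.linalg.inv(d['camera_from_world']); ray=np.array([(u-d['cx'])/d['fx'],(v-d['cy'])/d['fy'],1.])
    if z is None: s=d['depth'][int(v),int(u)]
    else: s=(z-T[2,3])/(T[:3,:3]@ray)[2]
    return T[:3,:3]@(ray*s)+T[:3,3]
E
python3 - <<'E'
from h import *
snap('top','top0'); snap('scene','scene0'); print(r.current_t(), r.finger_overhang, r.current_ee_rot(), r.current_opening())
E
```

```text
0.1 0.022 [ 2.28364130e-01  9.73575649e-01 -5.05867799e-04 -1.56238672e-04] 0.9987720013713787
```

View pics/top0.png

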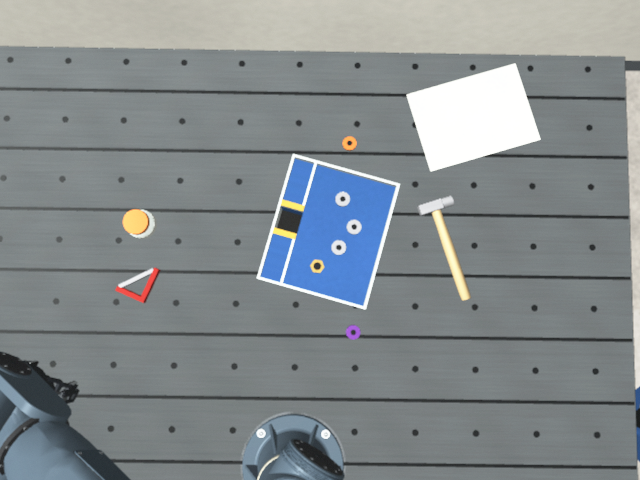

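View pics/scene0.png

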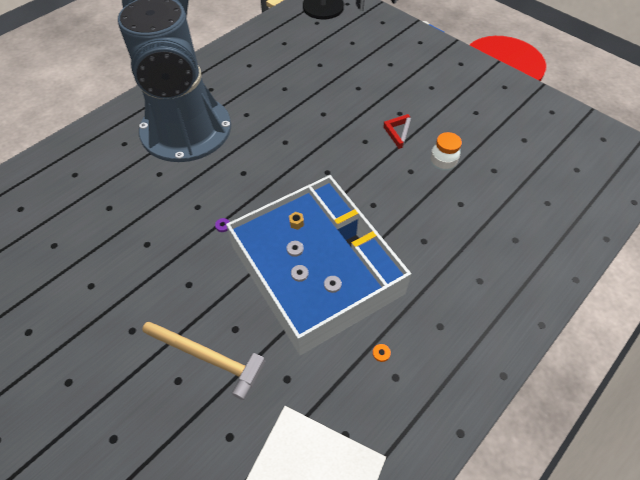

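Top view: the tray's corners are at about (294,155), (399,184), (365,307), (258,278), and the gate is at (289,220). Three grey washers lie on the deck at (343,199), (354,227) and (339,247). The brass nut is at (317,266). The orange (349,143) and purple (353,332) rings on the table are decoys. I'll confirm this in one enlarged crop and measure by code.

```bash
python3 - <<'E'
from h import *
d=dict(np.load('pics/top0.npz')); p=d['pixels']
c=cv2.resize(p[145:315,250:410,::-1],None,fx=3.5,fy=3.5,interpolation=cv2.INTER_CUBIC); cv2.imwrite('pics/crop0.png',c)
hsv=cv2.cvtColor(p,cv2.COLOR_RGB2HSV)
sub=np.zeros(p.shape[:2],np.uint8); sub[150:312,252:405]=1
# tray outer outline: not the grey table
def blobs(m,lo,hi):
    n,l,s,ce=cv2.connectedComponentsWithStats(m.astype(np.uint8)); return [(s[i,4],ce[i],l==i) for i in range(1,n) if lo<s[i,4]<hi]
blue=((hsv[...,0]>100)&(hsv[...,0]<125)&(hsv[...,1]>150))&(sub>0)
deck=max(blobs(blue,50,1e6),key=lambda b:b[0])[2]
cs,_=cv2.findContours(deck.astype(np.uint8),cv2.RETR_EXTERNAL,cv2.CHAIN_APPROX_NONE)
rect=cv2.minAreaRect(max(cs,key=len)); box=cv2.boxPoints(rect)
W=np.array([world(d,*q,z=.07) for q in box]); print(box,W)
print('sides',[np.linalg.norm(W[i]-W[i-1]) for i in range(4)],'centre',W.mean(0),'depth z',world(d,370,270)[2])
inner=cv2.fillPoly(np.zeros(p.shape[:2],np.uint8),[box.astype(int)],1); inner=cv2.erode(inner,np.ones((5,5)))
for a,ce,m in blobs((inner>0)&~blue,20,1000):
    h=cv2.convexHull(np.argwhere(m)[:,::-1].astype(np.int32)); M=cv2.minEnclosingCircle(h)
    print(a,ce,M[1],world(d,*M[0],z=.079),p[m].mean(0))
for k,(u,v) in dict(jar=(137,222),mag=(140,285),orange=(349,143),purple=(353,332)).items(): print(k,world(d,u,v))
E
```

```text
[[275.1536  280.31824]
 [307.63095 162.58784]
 [394.63095 186.58783]
 [362.1536  304.31824]] [[ 0.44966448  0.04610258  0.07      ]
 [ 0.73722381 -0.02747201  0.07      ]
 [ 0.6813388  -0.23997197  0.07      ]
 [ 0.39539318 -0.16297154  0.07      ]]
sides [np.float64(0.21600314850145147), np.float64(0.2968224908753378), np.float64(0.21972567079343555), np.float64(0.2961316688792165)] centre [ 0.56590506 -0.09607823  0.07      ] depth z 0.06586570534500424
641 [297.34633385 222.4399376 ] 59.06997299194336 [ 0.58769471 -0.007767    0.079     ] [173.96723869 183.03900156 182.02340094]
215 [342.28372093 198.54418605] 8.32821273803711 [ 0.64832315 -0.11195534  0.079     ] [185.34883721 194.73953488 210.05581395]
212 [353.5        226.42924528] 8.276573181152344 [ 0.58123024 -0.14000865  0.079     ] [189.07075472 197.38679245 211.72641509]
216 [338.17592593 246.89814815] 8.270182609558105 [ 0.53167486 -0.10364576  0.079     ] [189.11574074 198.06481481 213.19907407]
187 [316.67379679 265.7486631 ] 7.954998016357422 [ 0.48570393 -0.0530343   0.079     ] [176.94117647 166.99465241 135.09090909]
jar [0.58450595 0.38003954 0.07681747]
mag [ 0.43418173  0.39001168 -0.00489975]
orange [ 0.80349205 -0.13220257  0.00637213]
purple [ 0.3256752  -0.14590532  0.0140639 ]
```

View pics/crop0.png

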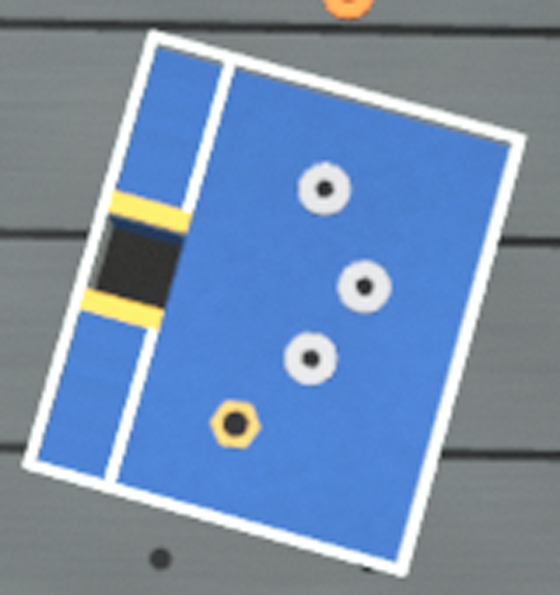

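Crop: the three white-grey discs with dark centres are washers. The hexagonal brass ring (crop 235,424) is the nut. Next I'll fit the tray frame from its rim corners and check the result.

```bash
python3 - <<'E'
from h import *
from scipy.optimize import least_squares
d=dict(np.load('pics/top0.npz'))
crop=np.array([(153,31),(526,135),(405,577),(22,465),(187,236),(160,311)])
tr=np.array([(.156,.127),(.156,-.141),(-.156,-.141),(-.156,.127),(.028,.065),(-.028,.065)])  # far-left, far-right, near-right, near-left
W=np.array([world(d,u/3.5+250-.36,v/3.5+145-.36,z=z) for (u,v),z in zip(crop,[.09]*4+[.07,.09])])[:,:2]
def T(p,q): c,s=np.cos(p[2]),np.sin(p[2]); return q@np.array([[c,s],[-s,c]])+p[:2]
f=lambda p:(T(p,tr[:4])-W[:4]).ravel()
s=least_squares(f,[.56,-.09,-.25]); p=s.x; print(p,(f(p)*1000).round(1).reshape(-1,2)); print('gate check mm',((T(p,tr[4:])-W[4:])*1000).round(1))
np.save('tray.npy',p); R=np.array([[np.cos(p[2]),-np.sin(p[2])],[np.sin(p[2]),np.cos(p[2])]])
for n,w in dict(A=(.64832,-.11196),B=(.58123,-.14),C=(.53167,-.10365),nut=(.4857,-.053)).items(): print(n,((np.array(w)-p[:2])@R*1000).round(1))
print(r.inverse_kinematics([*p[:2],.2],r.current_ee_rot()))
d=optics.get_image('wrist'); print(d['mount'].round(3))
E
```

```text
[ 0.57180888 -0.07345298 -0.26587484] [[ 1.2  0.9]
 [-0.9 -0.7]
 [ 0.4  0.3]
 [-0.7 -0.5]]
gate check mm [[ 0.4  0.1]
 [ 0.7 -2.5]]
A [ 83.9 -17.1]
B [ 26.6 -61.7]
C [-30.8 -39.7]
nut [-88.5  -2.9]
[-2.08078799e-01  4.57280468e-01  1.63401321e+00 -1.15761854e-03
  1.05063424e+00 -1.31750537e+00]
[[-0.001 -0.949 -0.316  0.082]
 [ 1.    -0.001 -0.     0.   ]
 [-0.    -0.316  0.949 -0.12 ]
 [ 0.     0.     0.     1.   ]]
```

The tray fit residual is about 1 mm, and the gate agrees within 2.5 mm. The plan is to set a 20 mm gap between the fingertips, cradle each washer's rear with them and slide it in two legs: first to (0, 15), then straight along +y. The order is C, B, A. I'll start with C's first leg and check it.

```bash
cat >> h.py <<'E'
from scipy.spatial.transform import Rotation as Ro
TP=np.load('tray.npy'); RT=np.array([[np.cos(TP[2]),-np.sin(TP[2])],[np.sin(TP[2]),np.cos(TP[2])]])
toW=lambda q: RT@np.asarray(q,float)+TP[:2]; toT=lambda w: RT.T@(np.asarray(w)[:2]-TP[:2])
AHEAD=.026   # washer centre ahead of TCP when cradled
TIP=.0745
def rot(u):
    u=RT@u; c=[]
    for s in (1,-1):
        x=np.array([*(s*u),0]); z=np.array([0,0,-1.]); c.append(Ro.from_matrix(np.c_[x,np.cross(z,x),z]).as_quat())
    return c
def push(a,b,back=.014,vel=.08,hover=.125):
    "slide a washer from tray point a to b (m)"
    a,b=np.array(a),np.array(b); u=(b-a)/np.linalg.norm(b-a); z=TIP+r.finger_overhang
    P=lambda q,h:[*toW(q-AHEAD*u),h]
    H=hover+r.finger_overhang; st=a-back*u
    q0=r.current_q(); best=None
    for o in rot(u):
        j=r.inverse_kinematics(P(st,H),o)
        if j is not None and abs(j[5])<2.7 and (best is None or abs(j[5]-q0[5])<best[0]): best=(abs(j[5]-q0[5]),o)
    r.move_to(P(st,H),best[1]); r.move_linear(P(st,z),vel=.1); f0=r.current_contact_force()
    r.move_linear(P(b,z),vel=vel); f1=r.current_contact_force()
    r.move_linear(P(b-.006*u,z),vel=.1); r.move_linear(P(b-.006*u,H),vel=.15)
    print('t',round(r.current_t(),1),'f down',np.round(f0,1),'f push',np.round(f1,1),'tcp',np.round(r.current_tool_pos(),3))
E
python3 - <<'E'
from h import *
r.set_gripper(20/85); print(r.current_opening(), r.finger_overhang)
push((-.031,-.040),(0,.015))
p,o=r.current_tool_pos(),r.current_ee_rot(); d=snap('wrist','w1'); snap('top','t1'); np.savez('pics/w1p.npz',p=p,o=o)
E
```

```text
0.23541874335434965 0.022
t 5.7 f down [-1.3  0.   0.1] f push [ 0.9 -0.3 -0.5] tcp [ 0.553 -0.082  0.147]
```

View pics/w1.png

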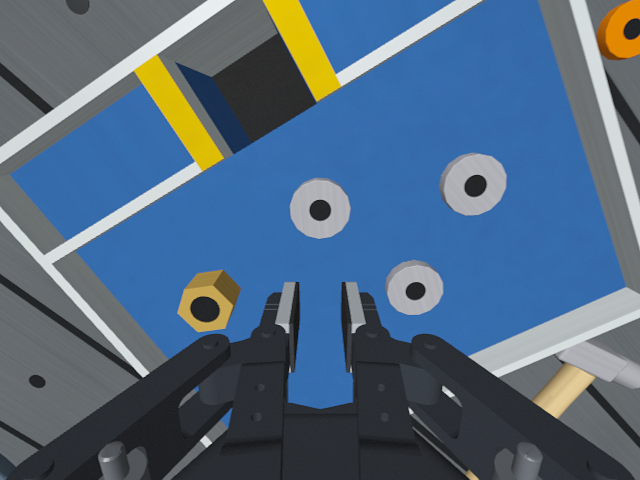

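Wrist view: washer C, at (320,210), is centred ahead of the jaws. A is at (475,185), B at (415,290) and the nut at (205,305). I'll compute their tray coordinates, then push C through.

```bash
cat >> h.py <<'E'
def wristT(d,p,o,u,v,z=.079):
    Tw=np.eye(4); Tw[:3,:3]=Ro.from_quat(o).as_matrix(); Tw[:3,3]=p; e=dict(d); e['camera_from_world']=np.linalg.inv(Tw@d['mount']); return toT(world(e,u,v,z))
E
python3 - <<'E'
from h import *
d=dict(np.load('pics/w1.npz')); q=np.load('pics/w1p.npz'); f=lambda u,v,z=.079:(wristT(d,q['p'],q['o'],u,v,z)*1000).round(1)
print('C',f(320,210),'A',f(475,185),'B',f(415,291),'nut',f(205,308,.092),'gate tops',f(318,103,.09),f(205,171,.09))
c=wristT(d,q['p'],q['o'],320,210)
if np.linalg.norm(c-[0,.015])<.012:
    push(c,(0,.077)); r.sleep(.3)
    p,o=r.current_tool_pos(),r.current_ee_rot(); snap('wrist','w2'); np.savez('pics/w2p.npz',p=p,o=o)
E
```

```text
C [-0.8 15.8] A [ 83.4 -14.8] B [ 25.6 -59.9] nut [-89.3  -0.1] gate tops [26.8 66.6] [-42.   66.8]
t 8.9 f down [-0.3 -0.4  0.4] f push [-0.3  0.7  0.8] tcp [ 0.583 -0.03   0.147]
```

View pics/w2.png

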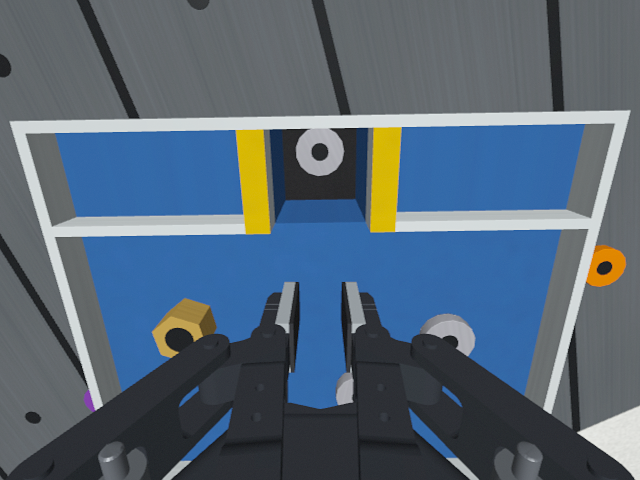

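C is down in the slot, at (320,152), and everything else is where it was. Washer B is next.

```bash
python3 - <<'E'
from h import *
push((.026,-.061),(0,.015)); push((0,.015),(0,.077)); r.sleep(.3); snap('wrist','w3')
E
```

```text
t 12.6 f down [-0.8 -0.3  0. ] f push [ 0.2 -0.6  0.9] tcp [ 0.578 -0.091  0.147]
t 15.5 f down [1.  0.5 0. ] f push [-0.4  0.4 -0.3] tcp [ 0.583 -0.03   0.147]
```

View pics/w3.png

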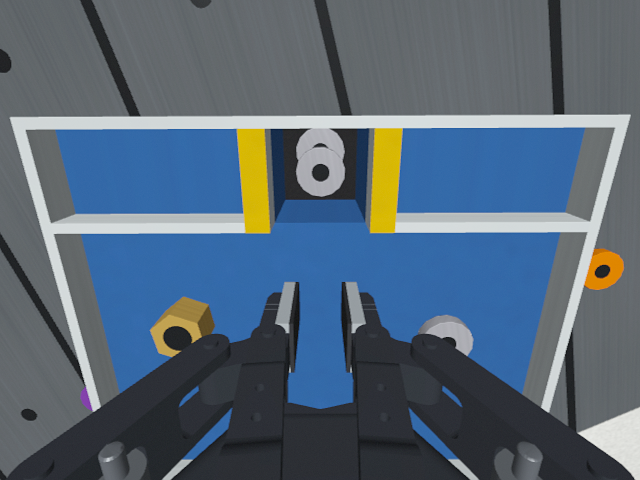

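B, at (320,173), lies on C in the slot, and A is untouched at about (447,340). Washer A is last.

```bash
python3 - <<'E'
from h import *
push((.0837,-.016),(0,.015)); push((0,.015),(0,.077)); r.sleep(.3)
p=r.current_tool_pos(); r.move_linear([p[0]-.05,p[1]-.08,.25],vel=.15); r.sleep(.3); snap('wrist','w4'); snap('top','t4')
a=dict(np.load('pics/top0.npz')); b=dict(np.load('pics/t4.npz')); print(r.current_t())
for k,(x0,x1,y0,y1) in dict(jar=(110,170,200,245),mag=(110,170,260,310),hammer=(410,480,190,305)).items(): print(k,(np.abs(a['pixels'][y0:y1,x0:x1].astype(int)-b['pixels'][y0:y1,x0:x1]).max(2)>40).sum())
E
```

```text
t 19.9 f down [-0.3 -0.1  0.4] f push [0.2 0.2 0.2] tcp [ 0.602 -0.078  0.147]
t 23.5 f down [-0.  -0.7  0.7] f push [ 1.  -0.4  0.4] tcp [ 0.583 -0.03   0.147]
25.25
jar 0
mag 0
hammer 0
```

View pics/w4.png

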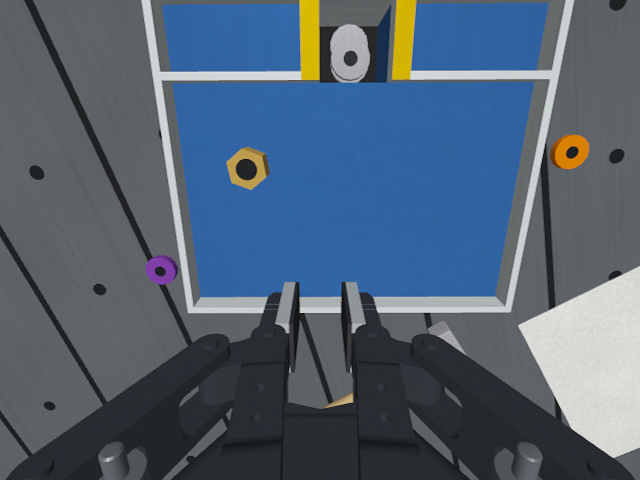

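The deck is clear of washers, with the stack in the slot at (350,55). The nut is upright at (247,168), the bystanders are unchanged and the hand is clear, so I'm handing in.

```bash
python3 -c "
from h import *
r.hand_in()"
```

```text
the job is handed in; nothing more can be done
```

I swept all three washers through the gate into the slot one at a time, with the fingertips set 20 mm apart, and handed the job in at about 25 s of the 59 s allowed. Each washer went in two slides: first to a point in front of the gate, then straight through it.

**Slot and deck:** The last wrist picture shows no washers left on the deck and a stack in the slot. I checked the first two one by one as they dropped. The third is judged from the clear deck and the stack, because the washers overlap in that view and I did not measure their heights.

**Nut and bystanders:** The nut stands upright on the deck, and I never touched it. Comparing the top-camera images from before and after shows no change at the jar, magnet or hammer.

**Forces and measurements:** Force readings at the end of each push were about 1 N. The tray fit left about 1 mm of error. The gate corners matched within 2.5 mm, and the washer positions from two cameras agreed within 2.5 mm. One reading disagreed: a left gate-corner pixel in the wrist view came out at x = -42 mm, which I took to be the outer edge of the yellow top.

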